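Point out the two faults on an LED panel

TASK

The LED video panel on the bench shows its plain white test picture, and you are to point out its two faults to the technician: bring the fingertips, pointing down, to a finger's breadth or two above the middle of the black dead patch and stay over it for at least two seconds, then raise the hand well up and do the same over the patch stuck on red. Do not touch the panel, and do not point at or pass low over the yellow sticker, which marks a spot already repaired. Finish with the hand lifted clear, at least 20 cm above the panel, and leave everything on the panel and the bench where it is.

Things in the scene. Friction and masses are not known exactly. Their poses are not given: they have to be found in the camera images.
- panel: square LED video panel lying face up on the bench, fixed: 500 x 500 mm, 75 mm high; black frame, silver lock plates on its sides, steel handle low on its far (+x) side (sticks out 34 mm). Flat lit face on top, 75 mm above the bench: white with fine grey stripes and a thin dark cross of joints between its four modules. Origin: centre of the underside; z up, x and y along its sides
- dead_patch: the dead patch: a black square 40 x 40 mm in the lit face, flush with it (0.8 mm). Origin: its centre, on the face, 75 mm above the bench; z up
- red_patch: the patch stuck on red: a red square 40 x 40 mm in the lit face, flush with it (0.8 mm). Origin: its centre, on the face, 75 mm above the bench; z up
- sticker: round yellow sticker of 30 mm diameter on the lit face (0.8 mm thick), at a spot already repaired. Origin: its centre, on the face, 75 mm above the bench. The two patches and the sticker lie at least 75 mm apart, centre to centre, and change places
- lifter: suction lifter standing loose on the lit face towards its far (+x) side, at least 75 mm from the patches (centre to centre): black rubber cup of 68 mm diameter below, blue cross handle 110 mm long on top, 64 mm high in all. Origin: centre of its underside, z up, handle along its y. Leave alone
- bottle: clear water bottle with a green label and a white cap, standing loose on the bench to the left (+y) of the panel: 64 mm diameter, 200 mm high. Origin: centre of its underside. Leave alone
- driver: black electric screwdriver lying loose on the bench to the right (-y) of the panel: about 210 mm long, 34 mm thick. Origin: under its body, on the bench; bit towards its +x. Leave alone
- tin: small open round steel tin of screws standing loose on the bench to the right (-y) of the panel: 72 mm diameter, 35 mm high. Origin: centre of its underside. Leave alone

How it is judged:
By the outcome, as a careful person would: the job done as asked, in the order asked, and still so for the second after the job is handed in, with the robot touching nothing.
It also fails if it takes over 48 s, if anything falls off the work surface, if the arm or the gripper's body presses on something with over 40 N, if the wrist force passes 120 N, or if a joint passes its speed limit or range.

ROBOT

A 6-joint arm with a two-finger parallel gripper is mounted at the origin on the work surface. World frame = base frame: x ahead of the robot, y to its left, z up, the work surface at z = 0. Lengths are in m, angles in rad, forces in N, time in s.
With the tool pointing down it reaches from about 0.35 to 0.8 m from the base axis. Payload 7.3 kg.
Tool frame: the origin (TCP) lies between the finger pads, 19 mm behind the fingertips; this is the grasp point; z points along the fingers, y is the line along which they close (so a half turn about z gives the same grasp; the last joint's range is limited). The gripper opens to 85 mm and grips with 20 to 120 N. Pads are 22 mm wide; open, the fingers measure 114 mm over their backs; the gripper's body (76 mm by 85 mm) begins 54 mm behind the grasp point. The pads swing forward as they close: fully open they stand 13 mm farther back than shut.
Start: joints at [-1.291, 0.342, 1.524, -0, 1.275, -0.146], TCP at [0.217, -0.478, 0.25] pointing down, gripper open.
Joint ranges: [-2.53, 2.53], [-0.77, 2.02], [0.04, 2.7], [-1, 4.14], [0.28, 2.66], [-3.11, 3.11]. Speed limits (rad/s): [2.57, 2.57, 3.14, 3.14, 3.14, 3.14].

INTERFACE

Orientations are given as a rotation vector (axis times angle).
In Python, from rig import sense, capture, get_calibration, close_job gives the robot as it stands.
- The arm moves only by the tool arm_command, never from a script. Its argument "commands" is one flat list of numbers, 7 for each row, row after row: the shift along the tool's x, y, z in m, then the turn, a rotation vector about the tool's x, y, z in rad, then the closure in counts, from 0 (fully open) to 255 (shut). In form: [dx, dy, dz, wx, wy, wz, hand, dx, dy, dz, wx, wy, wz, hand, ...]. A call has 1 to 8 rows; each row is the pose to reach, as a shift and turn from the pose commanded when the call began, along the tool's axes at that moment; what a row does not reach only later rows make up. A row lasts 1/10 s, in which the tool goes at most 50 mm and 8.59 degrees, less where a joint would pass 70% of its speed; a pose out of reach is approached as far as the arm can. A call with a gripper value outside its range is refused whole. The fingers move at their own pace and stop on an object; the grip force is fixed at half the most. Time passes only in rows, so rows that repeat a pose let the fingers close. It gives the time, the measured TCP pose, the force, the opening and the grip force at its end, in the units of the state.
- sense(): the state, without advancing time (a new reading comes with each control period).
- capture(name): name is "side" or "top"; returns the picture (400x640x3 uint8, red, green, blue); there is no depth.
- get_calibration(name): a dict with "K" (3x3 intrinsics, pixels), "xyz" and "attitude" of the camera in the world. Camera axes: x right, y up, looking along -z (the intrinsics and any distortion apply to the point x, -y, -z); pixel columns grow to the right and rows downward; lengths in m; the calibration is good to about 2 mm. A picture is of the moment at which its call begins. get_calibration takes no time and is no camera call.
- close_job(): hands the job in; it is judged then, once.
The state is a dict: "time_s": time; "q": joint angles; "joint_vel": joint speeds; "joint_efforts": joint torques, N m; "eef_pos": TCP position; "tool_rot": TCP orientation; "wrist_force": force on the tool from outside, world axes, zero at the start; "torque": the same for the moment, N m; "opening": finger opening in m; "finger_force": force on a finger pad.
Only numpy, scipy, OpenCV 4.12 (cv2) and the standard library are available. Lean on these libraries where they do the work, as an engineer would, in place of code of your own. Each camera call takes 0.05 s, during which the arm holds its last target. There are 200 camera calls.

## Working session

There is one attempt and no reset: what is moved stays moved. The work goes in short steps, Python scripts to look and compute and a tool call to move; the robot and the scene stay as the last step left them, time stands still between calls to the robot, and variables do not carry over. Pictures are saved under pics/ and viewed, at most 10 in all, crops included, and the job is handed in when it is done.

Besides the shell and the picture viewer there is one more tool, called after ">>>" by a JSON object that holds its "fn" and its "kwargs", one argument or row to a line. arm_command: Moves the arm, as the interface text tells. Its arguments: {"type":"object","properties":{"commands":{"type":"array"}},"required":["commands"]}

```bash
mkdir -p pics
python3 - <<'E'
from rig import *
import cv2
for n in("top","side"):
    cv2.imwrite(f"pics/{n}0.png",capture(n)[:,:,::-1]); print(n,get_calibration(n))
s=sense();print(s["time_s"],s["eef_pos"],s["tool_rot"],s["opening"])
E
```

```text
top {'K': array([[389.93751597,   0.        , 321.41809731],
       [  0.        , 389.93751597, 201.53923345],
       [  0.        ,   0.        ,   1.        ]]), 'xyz': array([ 0.3738714 , -0.0063709 ,  1.30869479]), 'attitude': array([ 0.13523421, -0.12883591, -1.54089688])}
side {'K': array([[398.29694806,   0.        , 325.20551273],
       [  0.        , 398.29694806, 193.2697693 ],
       [  0.        ,   0.        ,   1.        ]]), 'xyz': array([0.51969774, 1.11742573, 1.04729239]), 'attitude': array([ 0.02014156, -1.28796258, -2.80819353])}
0.1 [ 0.21677767 -0.47778814  0.24941183] [-3.06932021e+00 -6.63458777e-01  9.82252114e-05] 0.08529554692863296
```

View pics/top0.png

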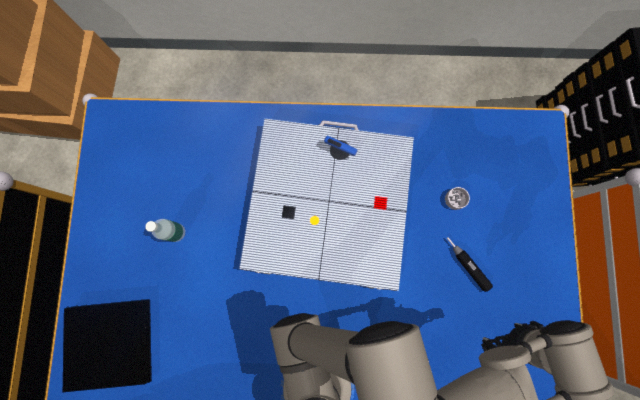

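View pics/side0.png

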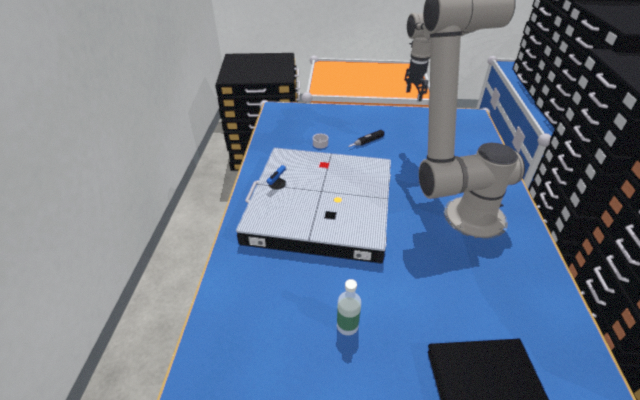

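The top view shows the black patch at (288,212), red at (380,203), the sticker at (314,220) and the lifter at (340,148). In the side view they are at black (330,215), red (323,165) and yellow (338,200).

```bash
cat > h.py <<'E'
from rig import *
import numpy as np, cv2
from scipy.spatial.transform import Rotation as R
def cast(n,uv,z):
    c=get_calibration(n);K=c["K"];D=(np.array(uv,float)-K[:2,2])/K[0,0]
    d=R.from_rotvec(c["attitude"]).apply([D[0],-D[1],-1]);return c["xyz"]+d*(z-c["xyz"][2])/d[2]
def blob(n,m,near):
    k,_,st,ce=cv2.connectedComponentsWithStats(m.astype(np.uint8))
    i=1+np.argmin(np.linalg.norm(ce[1:]-near,axis=1));return ce[i],st[i,2:]
E
python3 - <<'E'
from h import *
near=dict(top=dict(dead=(288,212),red=(380,203),yel=(314,220)),side=dict(dead=(330,215),red=(323,165),yel=(338,200)))
for n in near:
    im=cv2.imread(f"pics/{n}0.png").astype(int);b,g,r=im[...,0],im[...,1],im[...,2]
    M=dict(dead=im.max(2)<60,red=(r>130)&(g<80)&(b<80),yel=(r>150)&(g>110)&(b<100))
    for k in M:
        ce,st=blob(n,M[k],near[n][k]);print(n,k,ce.round(1),st,cast(n,ce,.075).round(4))
for uv in((264,119),(413,136),(400,290),(240,268)):print("corner",cast("top",uv,.075).round(3))
print("lifter",cast("top",(340,148),.115).round(3),"bottle",cast("top",(151,227),.2).round(3))
s=sense();T=R.from_rotvec(s["tool_rot"]);print(T.as_matrix().round(3))
E
```

```text
top dead [288.1 211.8] [ 11  12 109] [0.548  0.1071 0.075 ]
top red [380.1 202.7] [ 13  13 139] [ 0.5851 -0.1867  0.075 ]
top yel [314.1 220. ] [ 9  9 61] [0.5237 0.0231 0.075 ]
side dead [329.9 214.9] [ 9  7 51] [0.547  0.1049 0.075 ]
side red [323.8 164.6] [ 9  5 33] [ 0.5848 -0.1891  0.075 ]
side yel [337.4 199.4] [ 6  4 17] [0.523  0.0212 0.075 ]
corner [0.858 0.2   0.075]
corner [ 0.811 -0.295  0.075]
corner [ 0.313 -0.248  0.075]
corner [0.367 0.25  0.075]
lifter [ 0.751 -0.053  0.115] bottle [0.476 0.485 0.2  ]
[[ 0.911  0.413 -0.   ]
 [ 0.413 -0.911  0.001]
 [ 0.    -0.001 -1.   ]]
```

Both views agree to about 2 mm, and the panel edges come out at about 0.5 m. Averaged positions are dead (0.5475, 0.106), red (0.585, -0.188) and sticker (0.523, 0.022). I'll shut the hand and go up and over.

>>> {"fn": "arm_command", "kwargs": {
  "commands": [0.033,-0.024,-0.02,0,0,0,255,0.066,-0.048,-0.04,0,0,0,255,0.099,-0.071,-0.06,0,0,0,255,0.132,-0.095,-0.08,0,0,0,255,0.165,-0.119,-0.1,0,0,0,255,0.198,-0.143,-0.12,0,0,0,255,0.231,-0.166,-0.14,0,0,0,255,0.261,-0.189,-0.15,0,0,0,255]
}}

```text
time_s: 0.9
eef_pos: [0.3773, -0.1967, 0.4015]
tool_rot: [3.069, 0.664, 0.002]
wrist_force: [0.4, 0.3, -0.5]
opening: 0.0002
finger_force: 0.0
```

```bash
cat >> h.py <<'E'
def need(x,y,z):
    s=sense();T=R.from_rotvec(s["tool_rot"])
    print(s["time_s"],s["eef_pos"].round(4),T.as_matrix()[:,2].round(3),"open",round(s["opening"],3),"F",np.round(s["wrist_force"],1),"need",T.inv().apply(np.array([x,y,z])-s["eef_pos"]).round(4))
E
python3 -c "
from h import *
need(.5475,.106,.35)"
```

```text
0.9 [ 0.3773 -0.1967  0.4015] [ 0.002 -0.001 -1.   ] open 0.0 F [ 0.4  0.3 -0.5] need [ 0.28   -0.2054  0.0514]
```

>>> {"fn": "arm_command", "kwargs": {
  "commands": [0.035,-0.026,0,0,0,0,255,0.075,-0.055,0,0,0,0,255,0.115,-0.084,0,0,0,0,255,0.155,-0.114,0,0,0,0,255,0.195,-0.143,0,0,0,0,255,0.235,-0.172,0.01,0,0,0,255,0.265,-0.194,0.03,0,0,0,255,0.28,-0.205,0.05,0,0,0,255]
}}

```text
time_s: 1.7
eef_pos: [0.5476, 0.1072, 0.3485]
tool_rot: [-3.069, -0.668, 0.001]
wrist_force: [-0.2, -1.0, 0.3]
opening: 0.0
finger_force: 0.0
```

```bash
python3 -c "
from h import *
need(.5475,.106,.16)"
```

```text
1.7 [0.5476 0.1072 0.3485] [-0.001  0.001 -1.   ] open 0.0 F [-0.2 -1.   0.3] need [-0.0006  0.0012  0.1885]
```

Descend to TCP z = 0.16 first and check the tip height by camera.

>>> {"fn": "arm_command", "kwargs": {
  "commands": [0,0,0.03,0,0,0,255,0,0,0.065,0,0,0,255,0,0,0.1,0,0,0,255,0,0,0.135,0,0,0,255,0,0.001,0.165,0,0,0,255,0,0.001,0.18,0,0,0,255,0,0.001,0.188,0,0,0,255,0,0.001,0.188,0,0,0,255]
}}

```text
time_s: 2.5
eef_pos: [0.5467, 0.1032, 0.161]
tool_rot: [-3.07, -0.664, 0.004]
wrist_force: [-0.9, 0.3, -0.6]
opening: 0.0002
finger_force: 0.0
```

```bash
python3 -c "
from h import *
need(.5475,.106,.12)
im=capture('side')[:,:,::-1];cv2.imwrite('pics/s1.png',cv2.resize(im[120:260,250:430],None,fx=4,fy=4,interpolation=cv2.INTER_CUBIC))
c=get_calibration('side')
for z in (.16,.141,.128):
    p=R.from_rotvec(c['attitude']).inv().apply(np.append(sense()['eef_pos'][:2],z)-c['xyz']);u=c['K']@[p[0],-p[1],-p[2]];u=u[:2]/u[2];print(z,u,(u-[250,120])*4)"
```

```text
2.5 [0.5467 0.1032 0.161 ] [-0.002 -0.    -1.   ] open 0.0 F [-0.9  0.3 -0.6] need [ 0.0019 -0.0022  0.041 ]
0.16 [330.27013952 196.39380533] [321.08055806 305.57522134]
0.141 [330.16916008 200.58108139] [320.67664032 322.32432557]
0.128 [330.10112313 203.40234381] [320.40449253 333.60937525]
```

View pics/s1.png

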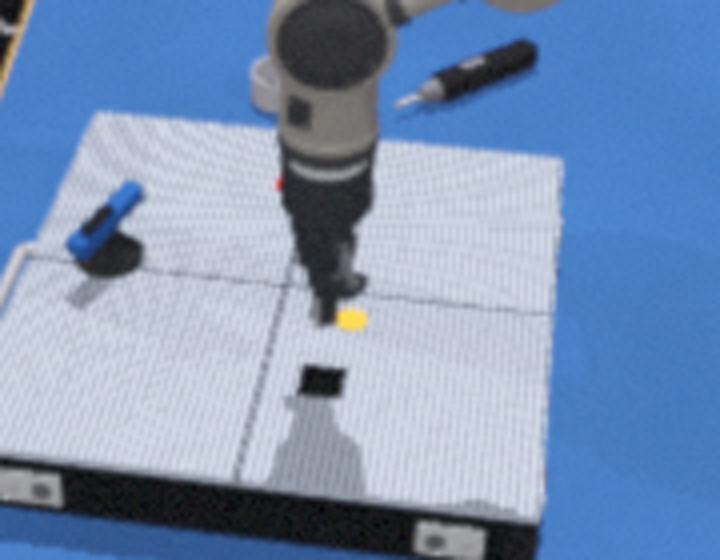

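The fingertips appear at crop (325,325), which fits 19 mm beyond the TCP, above the black patch at (322,382). Now descend 40 mm, so the tips are about 27 mm up, and dwell.

>>> {"fn": "arm_command", "kwargs": {
  "commands": [0.001,-0.001,0.015,0,0,0,255,0.001,-0.001,0.03,0,0,0,255,0.001,-0.001,0.04,0,0,0,255,0.001,-0.001,0.04,0,0,0,255,0.001,-0.001,0.04,0,0,0,255,0.001,-0.001,0.04,0,0,0,255,0.001,-0.001,0.04,0,0,0,255,0.001,-0.001,0.04,0,0,0,255]
}}

```text
time_s: 3.35
eef_pos: [0.548, 0.1046, 0.1225]
tool_rot: [3.07, 0.664, 0.001]
wrist_force: [-0.1, -0.4, 0.2]
opening: -0.0002
finger_force: 0.0
```

```bash
python3 -c "
from h import *
for i in range(4): capture('side');need(.5475,.106,.12)"
```

```text
3.4 [0.5479 0.1046 0.1224] [ 0.001 -0.    -1.   ] open -0.0 F [ 0.1  0.5 -0.6] need [ 0.0002 -0.0015  0.0024]
3.45 [0.5478 0.1046 0.1222] [ 0. -0. -1.] open 0.0 F [ 0.3  0.6 -0.5] need [ 0.0003 -0.0015  0.0022]
3.5 [0.5478 0.1046 0.1222] [ 0. -0. -1.] open -0.0 F [ 0.3  0.3 -0.1] need [ 0.0003 -0.0015  0.0022]
3.55 [0.5478 0.1045 0.1221] [ 0. -0. -1.] open 0.0 F [-1.2  0.6  0. ] need [ 0.0003 -0.0015  0.0021]
```

>>> {"fn": "arm_command", "kwargs": {
  "commands": [0,0,0,0,0,0,255,0,0,0,0,0,0,255,0,0,0,0,0,0,255,0,0,0,0,0,0,255,0,0,0,0,0,0,255,0,0,0,0,0,0,255,0,0,0,0,0,0,255,0,0,0,0,0,0,255]
}}

```text
time_s: 4.35
eef_pos: [0.5478, 0.1045, 0.122]
tool_rot: [3.071, 0.664, 0.0]
wrist_force: [-0.3, -0.5, 0.1]
opening: -0.0001
finger_force: 0.0
```

>>> {"fn": "arm_command", "kwargs": {
  "commands": [0,0,0,0,0,0,255,0,0,0,0,0,0,255,0,0,0,0,0,0,255,0,0,0,0,0,0,255,0,0,0,0,0,0,255,0,0,0,0,0,0,255,0,0,0,0,0,0,255,0,0,0,0,0,0,255]
}}

```text
time_s: 5.15
eef_pos: [0.5477, 0.1045, 0.122]
tool_rot: [3.071, 0.664, 0.0]
wrist_force: [0.2, 0.2, -0.0]
opening: -0.0001
finger_force: 0.0
```

>>> {"fn": "arm_command", "kwargs": {
  "commands": [0,0,0,0,0,0,255,0,0,0,0,0,0,255,0,0,0,0,0,0,255,0,0,0,0,0,0,255,0,0,0,0,0,0,255,0,0,0,0,0,0,255,0,0,0,0,0,0,255,0,0,0,0,0,0,255]
}}

```text
time_s: 5.95
eef_pos: [0.5477, 0.1045, 0.122]
tool_rot: [3.071, 0.664, -0.0]
wrist_force: [0.1, 0.8, 0.1]
opening: 0.0003
finger_force: 0.0
```

>>> {"fn": "arm_command", "kwargs": {
  "commands": [0,0,-0.03,0,0,0,255,0,0,-0.07,0,0,0,255,0,0,-0.11,0,0,0,255,0,0,-0.15,0,0,0,255,0,0,-0.19,0,0,0,255,0,0,-0.23,0,0,0,255,0,0,-0.26,0,0,0,255,0,0,-0.27,0,0,0,255]
}}

```text
time_s: 6.75
eef_pos: [0.5483, 0.1046, 0.3957]
tool_rot: [3.07, 0.664, 0.01]
wrist_force: [0.2, -0.3, -0.4]
opening: 0.0
finger_force: 0.0
```

```bash
python3 -c "
from h import *
need(.585,-.188,.35)"
```

```text
6.75 [0.5483 0.1046 0.3957] [ 0.006  0.    -1.   ] open 0.0 F [ 0.2 -0.3 -0.4] need [-0.0877  0.2815  0.0458]
```

The dwell over the dead patch lasted more than 2.5 s, 1–2 mm off centre. Next, cross high to the red patch.

>>> {"fn": "arm_command", "kwargs": {
  "commands": [-0.01,0.032,0,0,0,0,255,-0.022,0.072,0,0,0,0,255,-0.035,0.112,0,0,0,0,255,-0.047,0.152,0,0,0,0,255,-0.06,0.192,0,0,0,0,255,-0.072,0.232,0.01,0,0,0,255,-0.084,0.268,0.03,0,0,0,255,-0.088,0.282,0.046,0,0,0,255]
}}

```text
time_s: 7.55
eef_pos: [0.5835, -0.1922, 0.343]
tool_rot: [-3.071, -0.658, 0.005]
wrist_force: [-0.5, 0.7, -0.1]
opening: 0.0004
finger_force: 0.0
```

>>> {"fn": "arm_command", "kwargs": {
  "commands": [0,0,0.02,0,0,0,255,0,0,0.055,0,0,0,255,0,0,0.09,0,0,0,255,0,0,0.125,0,0,0,255,0,0,0.155,0,0,0,255,0,0,0.175,0,0,0,255,0,0,0.185,0,0,0,255,0,0,0.185,0,0,0,255]
}}

```text
time_s: 8.35
eef_pos: [0.5831, -0.1882, 0.159]
tool_rot: [-3.068, -0.663, 0.005]
wrist_force: [-1.1, -0.7, -0.4]
opening: 0.0004
finger_force: 0.0
```

```bash
python3 -c "
from h import *
capture('side');capture('side');need(.585,-.188,.122)"
```

```text
8.45 [ 0.5844 -0.1888  0.1616] [ 0.001 -0.    -1.   ] open -0.0 F [ 0.4 -0.1 -0.3] need [ 0.0008 -0.0005  0.0396]
```

>>> {"fn": "arm_command", "kwargs": {
  "commands": [0,0,0.015,0,0,0,255,0,0,0.03,0,0,0,255,0,0,0.04,0,0,0,255,0,0,0.04,0,0,0,255,0,0,0.04,0,0,0,255,0,0,0.04,0,0,0,255,0,0,0.04,0,0,0,255,0,0,0.04,0,0,0,255]
}}

```text
time_s: 9.25
eef_pos: [0.5843, -0.1887, 0.1216]
tool_rot: [3.07, 0.664, 0.001]
wrist_force: [0.6, 0.2, 0.3]
opening: 0.0003
finger_force: 0.0
```

```bash
python3 -c "
from h import *
im=capture('top')[:,:,::-1];cv2.imwrite('pics/s2.png',cv2.resize(capture('side')[80:260,230:430,::-1],None,fx=3,fy=3));need(.585,-.188,.122)"
```

```text
9.35 [ 0.5842 -0.1887  0.1213] [ 0. -0. -1.] open 0.0 F [-0.7 -0.3 -0.1] need [ 0.001  -0.0003 -0.0007]
```

View pics/s2.png

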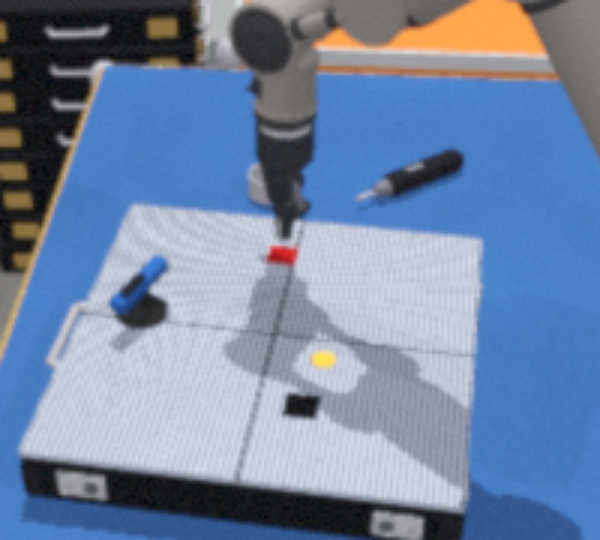

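>>> {"fn": "arm_command", "kwargs": {
  "commands": [0,0,0,0,0,0,255,0,0,0,0,0,0,255,0,0,0,0,0,0,255,0,0,0,0,0,0,255,0,0,0,0,0,0,255,0,0,0,0,0,0,255,0,0,0,0,0,0,255,0,0,0,0,0,0,255]
}}

```text
time_s: 10.15
eef_pos: [0.5841, -0.1886, 0.121]
tool_rot: [3.071, 0.664, 0.0]
wrist_force: [0.5, -0.3, 0.0]
opening: -0.0002
finger_force: 0.0
```

>>> {"fn": "arm_command", "kwargs": {
  "commands": [0,0,0,0,0,0,255,0,0,0,0,0,0,255,0,0,0,0,0,0,255,0,0,0,0,0,0,255,0,0,0,0,0,0,255,0,0,0,0,0,0,255,0,0,0,0,0,0,255,0,0,0,0,0,0,255]
}}

```text
time_s: 10.95
eef_pos: [0.5841, -0.1886, 0.121]
tool_rot: [3.071, 0.664, 0.0]
wrist_force: [0.4, 0.2, 0.5]
opening: -0.0001
finger_force: 0.0
```

>>> {"fn": "arm_command", "kwargs": {
  "commands": [0,0,0,0,0,0,255,0,0,0,0,0,0,255,0,0,0,0,0,0,255,0,0,0,0,0,0,255,0,0,0,0,0,0,255,0,0,0,0,0,0,255,0,0,0,0,0,0,255,0,0,0,0,0,0,255]
}}

```text
time_s: 11.75
eef_pos: [0.5841, -0.1886, 0.121]
tool_rot: [3.071, 0.664, 0.0]
wrist_force: [-0.2, 0.7, 0.6]
opening: 0.0002
finger_force: 0.0
```

>>> {"fn": "arm_command", "kwargs": {
  "commands": [0,0,-0.03,0,0,0,255,0,0,-0.07,0,0,0,255,0,0,-0.11,0,0,0,255,0,0,-0.15,0,0,0,255,0,0,-0.19,0,0,0,255,0,0,-0.23,0,0,0,255,0,0,-0.27,0,0,0,255,0,0,-0.28,0,0,0,255]
}}

```text
time_s: 12.55
eef_pos: [0.5847, -0.1888, 0.4065]
tool_rot: [3.065, 0.663, 0.011]
wrist_force: [0.1, -0.1, 0.7]
opening: -0.0005
finger_force: 0.0
```

>>> {"fn": "arm_command", "kwargs": {
  "commands": [0,0,0,0,0,0,255,0,0,0,0,0,0,255,0,0,0,0,0,0,255,0,0,0,0,0,0,255,0,0,0,0,0,0,255]
}}

```text
time_s: 13.05
eef_pos: [0.584, -0.1885, 0.4]
tool_rot: [-3.07, -0.664, 0.002]
wrist_force: [-0.1, 0.1, -0.1]
opening: -0.0002
finger_force: 0.0
```

The picture shows the fingertips at crop (285,237), just above the red patch at (282,255), with everything else in place. The hand is now up, with the tips about 0.31 m above the panel.

```bash
python3 -c "
from rig import *
print(close_job())"
```

```text
the job is handed in; nothing more can be done
None
```

I held the shut fingertips about 27 mm above the dead patch and then the red patch, over two seconds each and within about 2 mm of centre, touched nothing, and handed the job in at 13 s with the fingertips about 0.3 m above the panel.

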